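# Key the sample carousel onto the sampler's spindle and swing the arm over it

## Task

The loaded sample carousel has been put over the sampler's spindle, but it is riding on top of the drive key. Turn it round until its keyway meets the key and it goes down fully home on the flange, then swing the sampling arm in over it as far as its stop. Keep the carousel level, and leave the rack, bottles, jar and pipette around it where they are.

Things in the scene. Friction and masses are not known exactly. Their poses are not given: they have to be found in the camera images.
- carousel: Sample carousel, 200 mm across, 0.5 to 0.8 kg, loose: black hub, three grey spokes, grey tube ring. Origin on the bore's axis at the hub's underside, z up, +x to the keyway. It starts 14 mm too high, on top of the key, 40 degrees or more off it, leaning up to 4 degrees. It turns lightly either way (1 to 2 N at a spoke); near the key it drops by its own weight.
- keyway (a point): Keyway in the hub's bore, 18 mm from the axis, at the hub's top (45 mm above its underside): a slot 10 mm wide down the whole bore, out to 23 mm from the axis, framed in red; a red dab on the ring marks the same side. Hub 56 mm across, bore 26 mm. The keyway goes over the key within about 3 degrees; while still pushed hard against the key it may hang until the push is eased.
- spoke_a (a point): Middle of a spoke's top, 50 mm from the axis, 60 degrees counter-clockwise (from above) from the keyway. Spokes are 14 mm wide and 24 mm high (21 to 45 mm above the hub's underside) and run from 28 to 74 mm from the axis; in the open windows between them shut fingers can go down and push a spoke round.
- spoke_b (a point): The same on the spoke 180 degrees from the keyway.
- spoke_c (a point): The same on the spoke 300 degrees counter-clockwise from the keyway.
- tube_ring (a point): On the ring's top, 86 mm from the axis, on the keyway's side. Ring from 74 to 100 mm radius, 35 to 45 mm above the hub's underside; 14 capped tubes clipped in it, part of the carousel, on an 86 mm radius, tops 72 mm above the hub's underside.
- spindle_seat (a point): Drive spindle: steel shaft 24.4 mm across, 66 mm up from a 110 mm flange. Point on its axis at the flange's top, where the hub's underside rests when home; z up, +x to the drive key, a brass rib 8 mm wide, 14 mm high, out to 21 mm from the axis. A red line on the flange and a red mark on the shaft's end show the key's side. The motor holds the spindle and slips beyond 0.3 N m.
- sampler: Benchtop sampler unit, white with a red stripe and grey deck, fixed. Origin on the table under the spindle's axis, z up; housing from -125 to 165 mm in x and -125 to 235 mm in y, deck 85 mm high, flange top 95 mm high. A post at x 90, y 150 mm carries the sampling arm.
- sampling_arm (a joint): Swing of the sampling arm about its upright post, rad: 0 at the stop, with the head over the ring of tubes and the arm pointing from the post to the spindle; it grows as the arm swings out, clockwise seen from above (start 1.2 to 1.8). It stays where left; about 2 N at the head moves it.
- swing_pivot (a point): On the axis of the arm's post, at the arm's half height (198.5 mm above the table); +x points along the arm to its head, z up. White arm, 28 mm wide, reaching 108 mm from the axis, from 186.5 to 210.5 mm above the table, with upright sides to push on. Its underside clears the tube caps only when the carousel is down.
- swing_head (a point): Centre of the grey head near the arm's end, 89 mm from the pivot: 36 mm wide across the arm, 30 mm along it, from 176 to 217 mm above the table.
- tube_rack: Black tube rack with capped tubes, 105 by 205 by 84 mm, loose, bystander. Origin under its centre.
- wash_bottle: White bottle with red cap, 72 mm across, 190 mm high, loose, bystander. Origin under its centre.
- reagent_bottle: Small amber bottle, 40 mm across, 62 mm high, standing loose on the sampler's deck at its far right corner, bystander. Origin under its centre.
- control_vial: Small yellow jar, 44 mm across, 75 mm high, loose, bystander. Origin under its centre.
- pipette: White and blue hand pipette lying on the table, 240 mm long, loose, bystander.
Not all that is in view belongs to the job. What is meant by the carousel is not pink or yellow, and is the larger of those in its own colour.

How it is judged:
By the outcome, as a careful person would: the job done as asked, in the order asked, and still so for the second after the job is handed in, with the robot touching nothing.
It also fails if it takes over 64 s, if anything falls off the work surface, if the arm or the gripper's body presses on something with over 40 N, if the wrist force passes 120 N, or if a joint passes its speed limit or range.

## Robot

A 6-joint arm with a two-finger parallel gripper is mounted at the origin on the work surface. World frame = base frame: x ahead of the robot, y to its left, z up, the work surface at z = 0. Lengths are in m, angles in rad, forces in N, time in s.
With the tool pointing down it reaches from about 0.425 to 0.95 m from the base axis. Payload 3.5 kg.
Tool frame: the origin (TCP) lies between the finger pads; the fingertips stand 14 mm ahead of it and the grasp point (between the pads) lies 5 mm behind it; z points along the fingers, y is the line along which they close (so a half turn about z gives the same grasp; the last joint's range is limited). The gripper opens to 85 mm and grips with 20 to 120 N. Pads are 22 mm wide; open, the fingers measure 114 mm over their backs; the gripper's body (76 mm by 85 mm) begins 54 mm behind the grasp point. The pads swing forward as they close: fully open they stand 13 mm farther back than shut.
Start: joints at [1.199, 0.286, 1.577, -0, 1.279, -0.15], TCP at [0.148, 0.658, 0.245] pointing down, gripper open.
Joint ranges: [-2.77, 2.77], [-0.9, 2.22], [0.21, 2.48], [-1.53, 4.67], [0.24, 2.81], [-2.84, 2.84]. Speed limits (rad/s): [2.79, 2.79, 3.14, 3.14, 3.14, 3.14].

## Interface

Orientations are given as a unit quaternion [w, x, y, z].
In Python, from cell import * gives the robot as it stands. The module is installed in compiled form; this text tells all that it offers.
- The arm moves only by the tool servo_tool, never from a script. Its argument "rows" is one flat list of numbers, 7 for each row, row after row: the shift along the tool's x, y, z in mm, then the turn, a rotation vector about the tool's x, y, z in degrees, then the finger opening in mm, from 0 to 85.4. In form: [x, y, z, rx, ry, rz, fingers, x, y, z, rx, ry, rz, fingers, ...]. A call has 1 to 20 rows; each row shifts and turns the commanded pose from where the row before left it, along the tool's axes as they then stand; what a row does not reach is not made up. A row lasts 1/8 s, in which the tool goes at most 62.5 mm and 10.7 degrees, less where a joint would pass 70% of its speed; a pose out of reach is approached as far as the arm can. A call with a gripper value outside its range is refused whole. The fingers move at their own pace and stop on an object; the grip force is fixed at half the most. Time passes only in rows, so rows that do not move let the fingers close. It gives the time, the measured TCP pose, the force, the opening and the grip force at its end, in the units of the state.
- sense(): the state, without advancing time (a new reading comes with each control period).
- camera(name): name is "side" or "top" or "wrist"; returns a dict with "image" (384x512x3 uint8, red, green, blue), "mtx" (3x3 intrinsics, pixels), "distortion" ([k1, k2, p1, p2, k3] as OpenCV has them; the pictures are not rectified), "xyz" and "orientation" of the camera in the world; the wrist camera has in their place "mount" (4x4, takes a point from camera to tool coordinates, whose origin is the TCP and whose axes are the flange's). Camera axes: x right, y down, z forward; pixel columns grow to the right and rows downward; lengths in m; the calibration is good to about 2 mm. A picture is of the moment at which its call begins: read the wrist's pose just before it. There is no depth.
- hand_in(): hands the job in; it is judged then, once.
The state is a dict: "time": time; "qpos": joint angles; "qd": joint speeds; "effort": joint torques, N m; "tool_pos": TCP position; "tool_rot": TCP orientation; "contact_force": force on the tool from outside, world axes, zero at the start; "torque": the same for the moment, N m; "opening": finger opening in m; "finger_force": force on a finger pad.
Only numpy, scipy, OpenCV 4.12 (cv2) and the standard library are available. Lean on these libraries where they do the work, as an engineer would, in place of code of your own. Each camera call takes 0.05 s, during which the arm holds its last target. There are 200 camera calls.

## Working session

There is one attempt and no reset: what is moved stays moved. The work goes in short steps, Python scripts to look and compute and a tool call to move; the robot and the scene stay as the last step left them, time stands still between calls to the robot, and variables do not carry over. Pictures are saved under pics/ and viewed, at most 10 in all, crops included, and the job is handed in when it is done.

Besides the shell and the picture viewer there is one more tool, called after "Call:" as a command line: name --argument value ..., lists and objects as JSON in quotes. servo_tool: Moves the arm, as the interface text tells. Its arguments: {"type":"object","properties":{"rows":{"type":"array","items":{"type":"number"}}},"required":["rows"]}

```bash
mkdir -p pics; cat > h.py <<'E'
from cell import *
import numpy as np, cv2
from scipy.spatial.transform import Rotation as R
def rot(q): return R.from_quat([q[1],q[2],q[3],q[0]]).as_matrix()
def shot(n,f):
    s=sense(); c=camera(n); cv2.imwrite('pics/'+f+'.png',c['image'][:,:,::-1])
    if n=='wrist':
        T=np.eye(4);T[:3,:3]=rot(s['tool_rot']);T[:3,3]=s['tool_pos'];W=T@np.array(c['mount'])
    else:
        W=np.eye(4);W[:3,:3]=rot(c['orientation']);W[:3,3]=c['xyz']
    np.savez('pics/'+f+'.npz',W=W,K=c['mtx'],d=c['distortion']); return c
def load(f): z=np.load('pics/'+f+'.npz'); return z['W'],z['K'],z['d']
def atz(f,px,z):
    W,K,d=load(f); p=cv2.undistortPoints(np.array([[px]],float),K,d)[0,0]
    r=W[:3,:3]@np.array([p[0],p[1],1]); o=W[:3,3]; return o+r*(z-o[2])/r[2]
def proj(f,P):
    W,K,d=load(f); Rt=W[:3,:3].T
    return cv2.projectPoints(np.array(P,float).reshape(-1,3),cv2.Rodrigues(Rt)[0],-Rt@W[:3,3],K,d)[0][:,0]
E
python3 - <<'E'
from h import *
a=shot('top','t0')['image'];b=shot('side','s0')['image']
print(load('t0')[0],load('s0')[0]);s=sense();print(s['tool_rot'],s['tool_pos'],rot(s['tool_rot']),s['time'])
E
```

```text
[[ 2.29100244e-02 -9.96909448e-01  7.51444121e-02  4.00303199e-01]
 [-9.99737071e-01 -2.29173135e-02  7.65384377e-04  6.28778325e-03]
 [ 9.59089135e-04 -7.51421895e-02 -9.97172368e-01  1.21185671e+00]
 [ 0.00000000e+00  0.00000000e+00  0.00000000e+00  1.00000000e+00]] [[ 0.89895753 -0.22926049  0.37324922 -0.1608141 ]
 [-0.43802144 -0.46358591  0.77021122 -1.31452683]
 [-0.00354592 -0.85587834 -0.51716506  1.03483474]
 [ 0.          0.          0.          1.        ]]
[-2.68316943e-04  1.10673774e-01  9.93856234e-01 -1.01467922e-03] [0.14825036 0.6579416  0.24409702] [[-9.75502488e-01  2.19987095e-01 -7.57933690e-04]
 [ 2.19988184e-01  9.75500573e-01 -1.95749925e-03]
 [ 3.08740176e-04 -2.07628184e-03 -9.99997797e-01]] 0.1
```

View pics/t0.png

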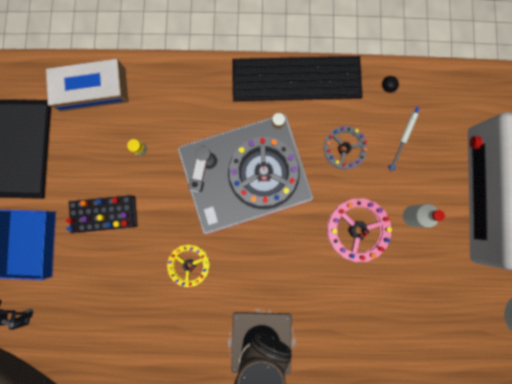

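View pics/s0.png

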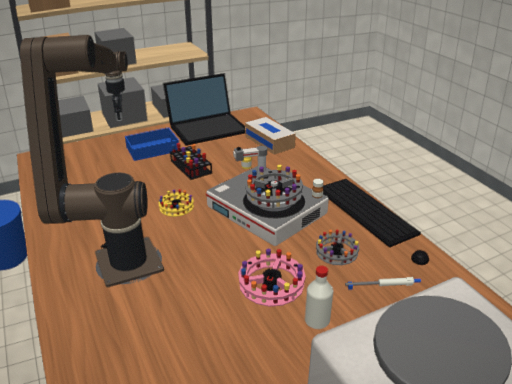

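```bash
python3 - <<'E'
from h import *
im=cv2.imread('pics/t0.png')[105:240,170:320]
cv2.imwrite('pics/t0c.png',cv2.resize(im,None,fx=5,fy=5,interpolation=cv2.INTER_CUBIC)[:600])
im=cv2.imread('pics/s0.png')[140:240,200:335]
print(camera('wrist')['mount'])
for p in [(180,150),(283,115),(312,197),(206,232)]: print(atz('t0',p,.085))
print(atz('t0',(264,171),.154))
E
```

```text
[[ 1.15917328e-03 -9.65063570e-01 -2.62013288e-01  6.66209375e-02]
 [ 9.99998941e-01  1.34936286e-03 -5.45960438e-04 -6.13258586e-04]
 [ 8.80437528e-04 -2.62012377e-01  9.65064111e-01 -1.29459257e-01]
 [ 0.00000000e+00  0.00000000e+00  0.00000000e+00  1.00000000e+00]]
[0.60776971 0.27070886 0.085     ]
[ 0.72660824 -0.04940259  0.085     ]
[ 0.46997851 -0.14388799  0.085     ]
[0.35475734 0.18029301 0.085     ]
[0.53847095 0.00639258 0.154     ]
```

View pics/t0c.png

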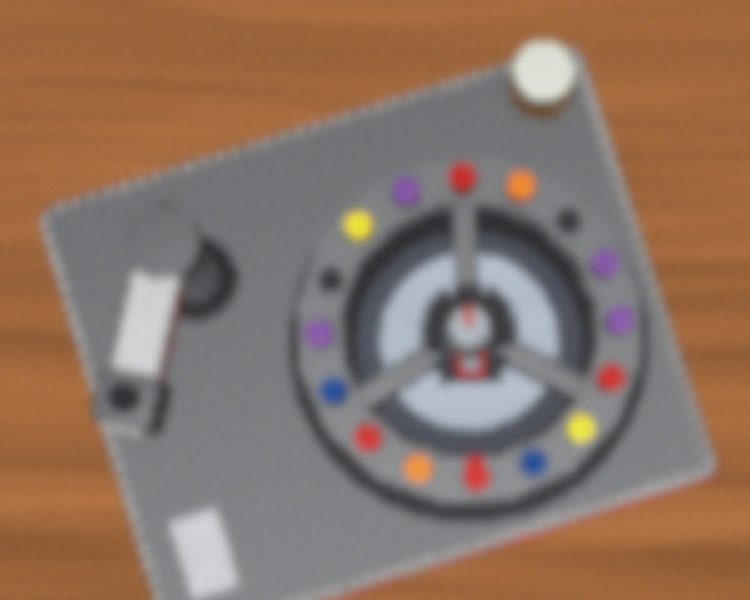

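The crop shows the carousel hub at about (468,328), and the red keyway points down in the image, at (470,365), with the dab at (477,475). The key mark on the shaft's end points up, at (469,313), so it is about 180° off. The sampling arm is swung out at the left, with its post at (205,275) or (160,240). I'll move above the carousel for a closer look.

Call:
servo_tool --rows '[0,0,-45,0,0,0,0,0,0,-40,0,0,0,0,-37,-39,0,0,0,0,0,-37,-39,0,0,0,0,0,-37,-39,0,0,0,0,0,-37,-39,0,0,0,0,0,-37,-39,0,0,0,0,0,-37,-39,0,0,0,0,0,-37,-39,0,0,0,0,0,-37,-39,0,0,0,0,0,-37,-39,0,0,0,0,0,-37,-39,0,0,0,0,0,-37,-39,0,0,0,0,0,-37,-39,0,0,0,0,0,-37,-39,0,0,0,0,0,-37,-39,0,0,0,0,0,0,0,0,0,0,0,0,0,0,0,0,0,0,0]'

```text
time: 2.4
tool_pos: [0.5332, 0.0122, 0.3298]
tool_rot: [-0.001, 0.111, 0.994, 0.0]
contact_force: [-0.1, 0.3, -0.5]
opening: 0.0
finger_force: 0.0
```

```bash
python3 - <<'E'
from h import *
shot('wrist','w1');s=sense();print(s['tool_pos'],rot(s['tool_rot']),s['qpos'],s['time'],s['contact_force'])
im=cv2.imread('pics/w1.png');cv2.imwrite('pics/w1b.png',cv2.resize(im,None,fx=1.56,fy=1.56,interpolation=cv2.INTER_CUBIC))
E
```

```text
[0.53312841 0.01268155 0.33006141] [[-9.75650129e-01  2.19331610e-01 -6.86652574e-04]
 [ 2.19331291e-01  9.75650309e-01  5.10240996e-04]
 [ 7.81844774e-04  3.47212298e-04 -9.99999634e-01]] [-1.66746522e-01 -8.38814820e-02  1.82328910e+00  3.94744487e-04
  1.40294687e+00 -1.51647972e+00] 2.45 [0.19453102 0.3065518  1.3936068 ]
```

View pics/w1b.png

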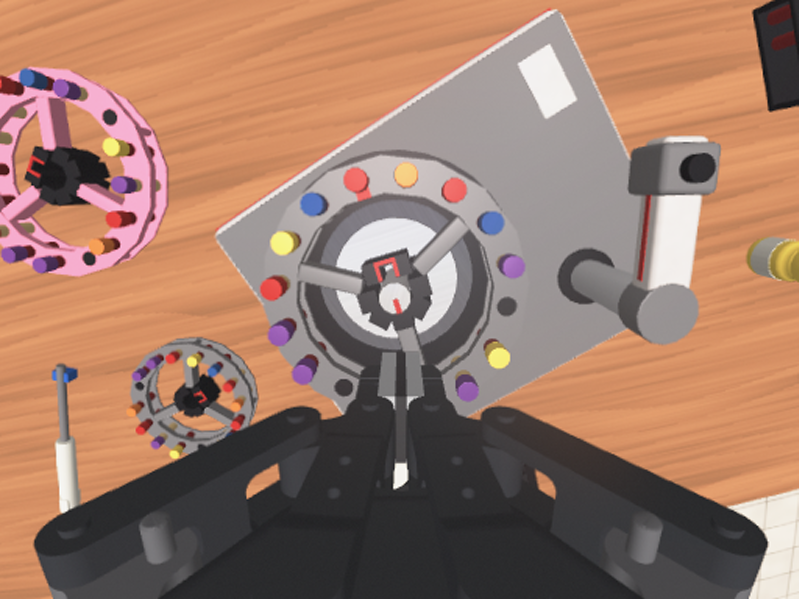

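The wrist picture (1.56x) shows the shaft's end at about (395,298) and its red mark running to (400,312). The keyway is at (387,268), the dab at (363,194), and the spokes end at about (303,272), (460,224) and (410,350). The arm's post top is at (668,308) and its head at (675,167).

```bash
python3 - <<'E'
from h import *
k=1.5625
f=lambda u,v,z:atz('w1',(u/k,v/k),z)
c=f(395,298,.161);m=f(400,312,.161);kw=f(387,268,.154);d=f(363,194,.154)
print('shaft',c)
ang=lambda p:np.degrees(np.arctan2(*(p-c)[[1,0]]))
for n,p in dict(mark=m,kw=kw,dab=d,s1=f(303,272,.154),s2=f(460,224,.154),s3=f(410,350,.154)).items(): print(n,p,ang(p),np.linalg.norm((p-c)[:2]))
print('posttop',f(668,308,.217),'head',f(675,167,.217),'postbase',f(583,275,.085))
# red mark by colour
im=cv2.imread('pics/w1.png').astype(int)[180:215,235:275]
r=(im[:,:,2]-im[:,:,1]>70)&(im[:,:,2]-im[:,:,0]>70);v,u=np.nonzero(r[:, :]);
for V,U in zip(v,u): 
  if V>8: print(U+235,V+180,end='; ')
t=np.radians(np.arange(0,360,20))
print()
# deck corners
for p in [(217,235),(557,10)]: print(f(*p,.085))
E
```

```text
shaft [0.54132226 0.0051617  0.161     ]
mark [0.55266844 0.00640282 0.161     ] 6.242581758894334 0.011413854688842281
kw [0.51927663 0.00399127 0.154     ] -176.96095479388723 0.0220766750915063
dab [ 0.46341008 -0.00056034  0.154     ] -175.7996141085851 0.0781220221185035
s1 [ 0.5083713  -0.05802649  0.154     ] -117.5408441907309 0.07126368836011752
s2 [0.49934864 0.06302287 0.154     ] 125.95786153437048 0.07148216377075743
s3 [0.58667597 0.00677218 0.154     ] 2.033679036724906 0.04538229362730416
posttop [0.57081857 0.17270531 0.217     ] head [0.48730852 0.18211946 0.217     ] postbase [0.57656732 0.17440885 0.085     ]
252 192; 253 192; 254 192; 252 193; 253 193; 254 193; 255 193; 252 194; 253 194; 254 194; 255 194; 252 195; 253 195; 254 195; 255 195; 253 196; 254 196; 255 196; 256 196; 253 197; 254 197; 255 197; 256 197; 253 198; 254 198; 255 198; 256 198; 254 199; 255 199; 256 199; 257 199; 254 200; 255 200; 256 200; 257 200; 
[ 0.46732579 -0.14410839  0.085     ]
[0.35427846 0.18095168 0.085     ]
```

Call:
servo_tool --rows '[0,0,0,0,0,10.5,0,0,0,0,0,0,10.5,0,0,0,0,0,0,10.5,0,0,0,0,0,0,10.5,0,0,0,0,0,0,10.5,0,0,0,0,0,0,10.5,0,0,0,0,0,0,10.5,0,0,0,0,0,0,10.5,0,0,0,0,0,0,10.5,0,0,0,0,0,0,10.5,0,0,0,0,0,0,10.5,0,0,0,0,0,0,10.5,0,0,0,0,0,0,10.5,0,0,0,0,0,0,10.5,0,0,0,0,0,0,10.5,0,0,0,0,0,0,9.8,0,4,-22,40,0,0,0,0,3,-21,40,0,0,0,0,0,0,20,0,0,0,0,0,0,0,0,0,0,0]'

```text
time: 4.95
tool_pos: [0.5395, 0.0555, 0.229]
tool_rot: [0.0, 1.0, 0.001, -0.002]
contact_force: [-0.1, -0.1, 0.3]
opening: 0.0002
finger_force: 0.0
```

```bash
python3 - <<'E'
from h import *
s=sense();Rm=rot(s['tool_rot']);print(s['tool_pos'],np.degrees(np.arctan2(Rm[1,0],Rm[0,0])),s['qpos'],s['time'])
print(Rm.T@(np.array([.540,.0555,.147])-s['tool_pos'])*1000)
E
```

```text
[0.53947256 0.05550699 0.2289869 ] 0.08413938930007546 [-8.44614781e-02  9.56696118e-03  1.91751921e+00 -3.64074109e-04
  1.21761521e+00  1.48499268e+00] 4.95
[7.83762090e-01 1.74013776e-03 8.19848506e+01]
```

Call:
servo_tool --rows '[0,0,20,0,0,0,0,0,0,22,0,0,0,0,0,0,20,0,0,0,0,0,0,20,0,0,0,0,0,0,0,0,0,0,0,-5.3,0.3,0,0,0,-6,0,-5.3,0.3,0,0,0,-6,0,-5.3,0.3,0,0,0,-6,0,-5.3,0.3,0,0,0,-6,0,-5.3,0.3,0,0,0,-6,0,-5.3,0.3,0,0,0,-6,0]'

```text
time: 6.32
tool_pos: [0.513, 0.0447, 0.1514]
tool_rot: [0.001, 0.951, 0.31, 0.003]
contact_force: [2.3, 0.9, -0.1]
opening: 0.0
finger_force: 0.8
```

```bash
cat > st.py <<'E'
from h import *
s=sense();Rm=rot(s['tool_rot']);p=s['tool_pos'];d=np.array(p)[:2]-[.540,.0045]
print(p,'yaw',np.degrees(np.arctan2(Rm[1,0],Rm[0,0])),'r',np.hypot(*d),'phi',np.degrees(np.arctan2(d[1],d[0])),s['time'],s['contact_force'],s['torque'],s['qpos'][5])
E
python3 st.py; python3 -c "
from h import *
shot('top','t2');im=cv2.imread('pics/t2.png')[105:240,170:320]
cv2.imwrite('pics/t2c.png',cv2.resize(im,None,fx=4,fy=4,interpolation=cv2.INTER_CUBIC))"
```

```text
[0.51300547 0.04474871 0.15143118] yaw 36.1728193406682 r 0.04846301351545318 phi 123.84948139514665 6.325 [ 2.2741313   0.89563527 -0.13072913] [ 0.14578391 -0.23852454  0.04993349] 0.8286986919377455
```

View pics/t2c.png

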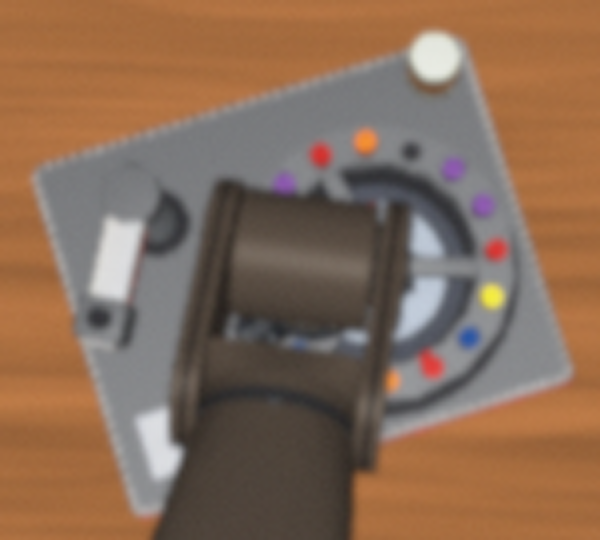

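Top view: the spoke that was at -117° is now horizontal-right at (435,265), so the carousel has turned about 27° counter-clockwise and follows the finger. I'll continue, a little lower.

Call:
servo_tool --rows '[-7.1,-1.5,2,0,0,-8,0,-7.1,0,2,0,0,-8,0,-7.1,0.5,0,0,0,-8,0,-7.1,0.5,0,0,0,-8,0,-7.1,0.5,0,0,0,-8,0,-7.1,0.5,0,0,0,-8,0,-7.1,0.5,0,0,0,-8,0,-7.1,0.5,0,0,0,-8,0,-7.1,0.5,0,0,0,-8,0,-7.1,0.5,0,0,0,-8,0,-7.1,0.5,0,0,0,-8,0,-7.1,0.5,0,0,0,-8,0,-7.1,0.5,0,0,0,-8,0,-7.1,0.5,0,0,0,-8,0,0,0,0,0,0,0,0]'

```text
time: 8.25
tool_pos: [0.5136, -0.0382, 0.1464]
tool_rot: [0.002, 0.277, 0.961, -0.0]
contact_force: [-0.7, 0.7, 1.7]
opening: -0.0003
finger_force: 0.2
```

```bash
python3 st.py; python3 -c "
from h import *
shot('wrist','w3');shot('top','t3');shot('side','s3')
a=cv2.imread('pics/w3.png');b=cv2.imread('pics/t3.png')[105:240,170:320];c=cv2.imread('pics/s3.png')[140:245,195:340]
b=cv2.resize(b,(290,261),interpolation=cv2.INTER_CUBIC);c=cv2.resize(c,(290,210),interpolation=cv2.INTER_CUBIC)
o=np.zeros((480,800,3),np.uint8);o[:384,:510]=a[:,:510];o[:261,510:]=b;o[261:471,510:]=c
cv2.imwrite('pics/m3.png',o)"
```

```text
[ 0.51358664 -0.03824342  0.14636795] yaw 147.81646707041392 r 0.05024604921800824 phi -121.71404903713245 8.25 [-0.72872718  0.69817059  1.72746074] [-0.11432889  0.14358003  0.03655822] -1.2802139440716631
```

View pics/m3.png

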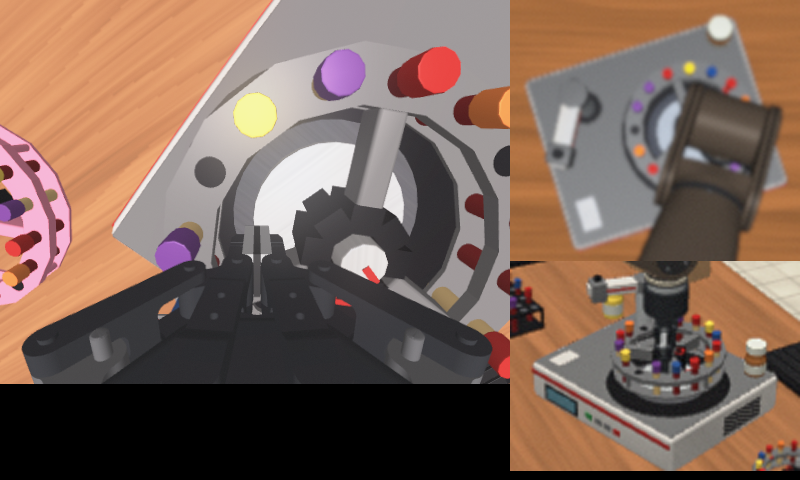

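The wrist picture shows the finger at (258,255) between spokes, with the key mark on the shaft at (370,272). The top view has the dab at (729,87), about -44°, so roughly 49° remain. I'll go fast first, then slow.

Call:
servo_tool --rows '[-7.1,0.5,0,0,0,-8,0,-7.1,0.5,0,0,0,-8,0,-7.1,0.5,0,0,0,-8,0,-7.1,0.5,0,0,0,-8,0,-1.8,0,0,0,0,-2,0,-1.8,0,0,0,0,-2,0,-1.8,0,0,0,0,-2,0,-1.8,0,0,0,0,-2,0,-1.8,0,0,0,0,-2,0,-1.8,0,0,0,0,-2,0,-1.8,0,0,0,0,-2,0,-1.8,0,0,0,0,-2,0,0,0,0,0,0,0,0]'

```text
time: 10.02
tool_pos: [0.5536, -0.0433, 0.1441]
tool_rot: [-0.0, -0.139, 0.99, 0.0]
contact_force: [-0.4, 0.1, -0.8]
opening: -0.0
finger_force: 0.3
```

```bash
python3 st.py
```

```text
[ 0.5535811  -0.04331248  0.14405214] yaw -163.9788412721603 r 0.04970391950353166 phi -74.14283836360647 10.025 [-0.40449201  0.12468522 -0.76903206] [-0.07776032  0.08809791 -0.02862562] -2.111370309852804
```

Call:
servo_tool --rows '[-1.8,0,0,0,0,-2,0,0,0,0,0,0,0,0]'

```text
time: 10.28
tool_pos: [0.5554, -0.043, 0.1443]
tool_rot: [0.0, -0.157, 0.988, 0.0]
contact_force: [-1.5, -0.1, -0.9]
opening: -0.0003
finger_force: 0.4
```

```bash
python3 st.py; python3 -c "
from h import *
shot('wrist','w4');shot('top','t4');shot('side','s4')
a=cv2.imread('pics/w4.png');b=cv2.imread('pics/t4.png')[105:240,170:320];c=cv2.imread('pics/s4.png')[140:245,195:340]
b=cv2.resize(b,(290,261),interpolation=cv2.INTER_CUBIC);c=cv2.resize(c,(290,210),interpolation=cv2.INTER_CUBIC)
o=np.zeros((480,800,3),np.uint8);o[:384,:510]=a[:,:510];o[:261,510:]=b;o[261:471,510:]=c
cv2.imwrite('pics/m4.png',o)"
```

```text
[ 0.55541945 -0.04298973  0.14426863] yaw -161.98369396136704 r 0.04993028612366698 phi -72.01189577232208 10.275 [-1.51586798 -0.06529283 -0.90002204] [-0.07989893  0.1486842  -0.00121466] -2.1446288090718704
```

View pics/m4.png

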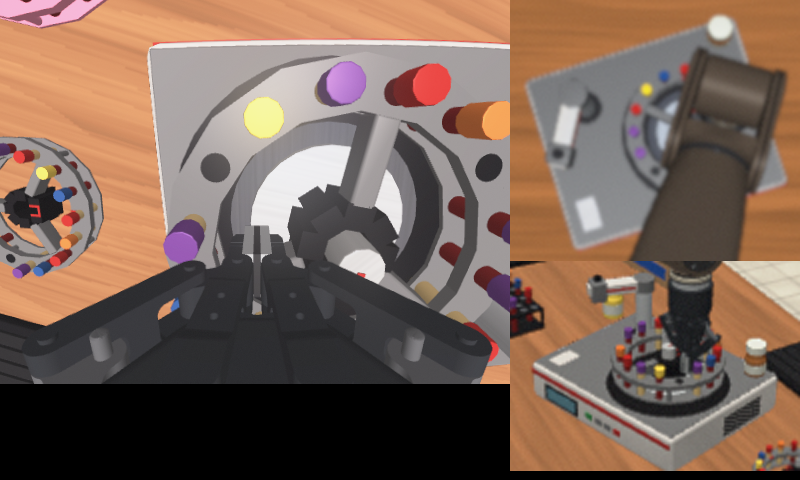

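The carousel appears to have dropped: in the wrist picture the shaft now stands well out of the hub at (360,268), and the ring sits lower in the side view. I'll ease off, lift, turn the wrist and check.

Call:
servo_tool --rows '[4,0,0,0,0,0,0,4,0,0,0,0,0,0,0,0,-30,0,0,0,0,0,0,-50,0,0,0,0,0,0,-50,0,0,0,0,0,0,-50,0,0,10.4,0,0,0,0,0,0,10.4,0,0,0,0,0,0,10.4,0,0,0,0,0,0,10.4,0,0,0,0,0,0,10.4,0,0,0,0,0,0,10.4,0,0,0,0,0,0,10.4,0,0,0,0,0,0,10.4,0,0,0,0,0,0,10.4,0,0,0,0,0,0,10.4,0,0,0,0,0,0,10.4,0,0,0,0,0,0,10.4,0,0,0,0,0,0,10.4,0,0,0,0,0,0,10.4,0]'

```text
time: 12.8
tool_pos: [0.5476, -0.0455, 0.3244]
tool_rot: [0.0, 0.899, 0.439, 0.0]
contact_force: [-1.4, 0.4, -0.2]
opening: 0.0001
finger_force: 0.0
```

```bash
python3 st.py; python3 - <<'E'
from h import *
shot('wrist','w5');im=cv2.imread('pics/w5.png')
# predicted outlines if home (green) / riding 14 mm high (magenta)
t=np.radians(np.arange(0,360,4))
for z,c in((.140,(0,255,0)),(.154,(255,0,255))):
  for r in(.100,.028):
    P=np.c_[.540+r*np.cos(t),.0045+r*np.sin(t),0*t+z]
    for q in proj('w5',P): cv2.circle(im,tuple(int(x) for x in q),0,c,-1)
cv2.imwrite('pics/w5b.png',cv2.resize(im,None,fx=1.56,fy=1.56,interpolation=cv2.INTER_CUBIC))
E
```

```text
[ 0.54757716 -0.04548581  0.32444836] yaw 52.043599352959845 r 0.05055684715927116 phi -81.38037227628621 12.8 [-1.42563808  0.41962509 -0.15697508] [-0.01291705  0.00829955  0.00579598] 0.39480238150751124
```

View pics/w5b.png

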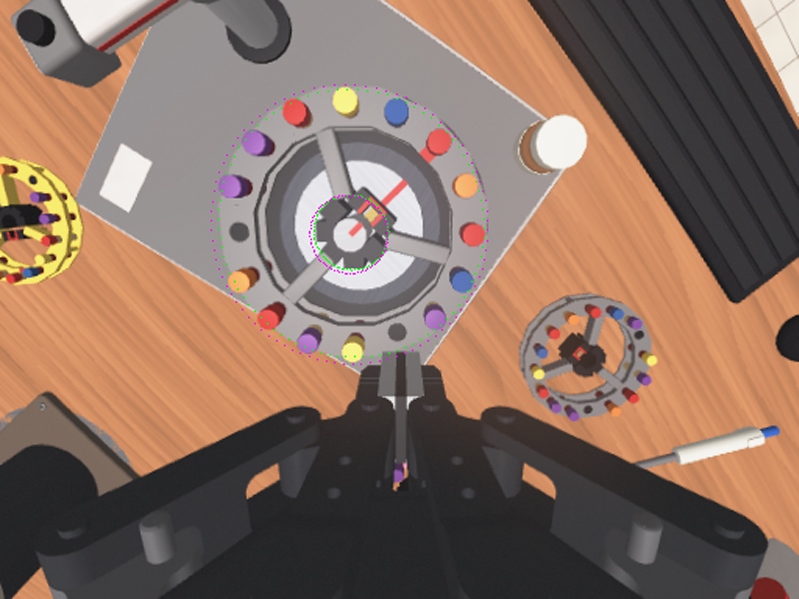

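The carousel's outline lies on the "home" (green) circles. The brass key sits inside the red-framed keyway at (372,213), in line with the flange's red line, so it is home and level. Next I'll go to the outer side of the sampling head.

Call:
servo_tool --rows '[23.7,-25.3,0,0,0,0,0,23.7,-25.3,0,0,0,0,0,23.7,-25.3,0,0,0,0,0,23.7,-25.3,0,0,0,0,0,23.7,-25.3,0,0,0,0,0,23.7,-25.3,0,0,0,0,0,23.7,-25.3,0,0,0,0,0,23.7,-25.3,0,0,0,0,0,0,0,20,0,0,0,0,0,0,35,0,0,0,0,0,0,35,0,0,0,0,0,0,35,0,0,0,0,0,0,0,0,0,0,0]'

```text
time: 14.48
tool_pos: [0.5007, 0.2267, 0.1949]
tool_rot: [-0.001, 0.897, 0.442, -0.004]
contact_force: [0.2, 0.1, -0.0]
opening: 0.0001
finger_force: 0.0
```

```bash
python3 st.py; python3 -c "
from h import *
s=sense();d=np.array(s['tool_pos'])[:2]-[.576,.175];print(np.hypot(*d),np.degrees(np.arctan2(d[1],d[0])))"
```

```text
[0.50065279 0.22667228 0.19493144] yaw 52.4098508738551 r 0.22562961632828263 phi 100.04307440549744 14.475 [ 0.24421001  0.10421992 -0.04329485] [-0.03653484  0.01771872 -0.02624063] 0.8968825438320592
0.09136315597355853 145.55810436233662
```

Call:
servo_tool --rows '[-9.3,0.5,0,0,0,-6,0,-9.3,0.5,0,0,0,-6,0,-9.3,0.5,0,0,0,-6,0,-9.3,0.5,0,0,0,-6,0,-9.3,0.5,0,0,0,-6,0,-9.3,0.5,0,0,0,-6,0,-9.3,0.5,0,0,0,-6,0,-9.3,0.5,0,0,0,-6,0,-9.3,0.5,0,0,0,-6,0,-9.3,0.5,0,0,0,-6,0,-9.3,0.5,0,0,0,-6,0,-9.3,0.5,0,0,0,-6,0,-9.3,0.5,0,0,0,-6,0,0,0,0,0,0,0,0]'

```text
time: 16.23
tool_pos: [0.507, 0.1156, 0.201]
tool_rot: [0.001, 0.42, 0.907, 0.0]
contact_force: [-0.6, 0.8, 0.3]
opening: -0.0001
finger_force: 0.0
```

```bash
cat > sp.py <<'E'
from h import *
s=sense();d=np.array(s['tool_pos'])[:2]-[.576,.175];print(np.hypot(*d),np.degrees(np.arctan2(d[1],d[0]))%360,s['tool_pos'],s['contact_force'])
E
python3 sp.py
```

```text
0.09109736233611172 220.72309875512255 [0.50695992 0.11556772 0.2009574 ] [-0.60004386  0.8213452   0.27360425]
```

Call:
servo_tool --rows '[-9.3,0.5,0,0,0,-6,0,-6.2,0.3,0,0,0,-4,0,-3.1,0,0,0,0,-2,0,-3.1,0,0,0,0,-2,0,-1.5,0,0,0,0,-1,0,0,0,0,0,0,0,0]'

```text
time: 16.98
tool_pos: [0.5233, 0.1007, 0.1998]
tool_rot: [0.0, 0.298, 0.955, 0.0]
contact_force: [-0.5, 0.4, -0.3]
opening: 0.0002
finger_force: 0.3
```

```bash
python3 sp.py
```

```text
0.0910694513056244 234.64175531904306 [0.52329929 0.10072833 0.19982779] [-0.48114901  0.43735499 -0.27096672]
```

Call:
servo_tool --rows '[-1.5,0,0,0,0,-1,0,-1.5,0,0,0,0,-1,0,-1.5,0,0,0,0,-1,0,-1.5,0,0,0,0,-1,0,-1.5,0,0,0,0,-1,0,0,0,0,0,0,0,0]'

```text
time: 17.73
tool_pos: [0.5297, 0.0966, 0.1993]
tool_rot: [0.0, 0.255, 0.967, -0.0]
contact_force: [-1.2, 0.3, 1.3]
opening: -0.0002
finger_force: 0.3
```

```bash
python3 sp.py
```

```text
0.09109501060769892 239.41903157567845 [0.52965491 0.0965753  0.19925646] [-1.23774286  0.25723374  1.25161604]
```

Call:
servo_tool --rows '[-1.5,0,0,0,0,-1,0,-1.5,0,0,0,0,-1,0,0,0,0,0,0,0,0]'

```text
time: 18.1
tool_pos: [0.5305, 0.0958, 0.1992]
tool_rot: [-0.003, 0.238, 0.971, -0.0]
contact_force: [-7.3, 1.8, 4.6]
opening: -0.0002
finger_force: 3.7
```

```bash
python3 sp.py
```

```text
0.09133452817614705 240.09922402865374 [0.53046979 0.09582301 0.1992226 ] [-7.33433219  1.80499463  4.61355636]
```

The force rose to 7.5 N at 240°, as predicted for the stop. I'll back off, lift and verify.

Call:
servo_tool --rows '[4,0,0,0,0,0,0,10,0,0,0,0,0,0,15,0,0,0,0,0,0,0,0,-40,0,0,0,0,0,0,-50,0,0,0,0,0,0,-50,0,0,0,0,0,0,0,0,0,0,0]'

```text
time: 18.98
tool_pos: [0.5078, 0.1092, 0.3452]
tool_rot: [0.005, 0.238, 0.971, 0.001]
contact_force: [0.9, -0.9, 0.4]
opening: 0.0001
finger_force: 0.0
```

```bash
python3 sp.py; python3 - <<'E'
from h import *
shot('wrist','w6');im=cv2.imread('pics/w6.png')
t=np.radians(np.arange(0,360,4))
for z,c in((.140,(0,255,0)),(.154,(255,0,255))):
  P=np.c_[.540+.1*np.cos(t),.0045+.1*np.sin(t),0*t+z]
  for q in proj('w6',P): cv2.circle(im,tuple(int(x) for x in q),0,c,-1)
# arm centreline at the stop
a=np.array([.576,.175]);u=np.array([.540,.0045])-a;u/=np.hypot(*u)
for r in np.arange(0,.108,.004):
  q=proj('w6',[[*(a+r*u),.2105]])[0];cv2.circle(im,tuple(int(x) for x in q),1,(0,255,255),-1)
shot('side','s6');c=cv2.imread('pics/s6.png')[120:245,185:340]
o=np.zeros((480,800,3),np.uint8);o[:384,:510]=im[:,:510];o[:234,510:]=cv2.resize(c,(290,234),interpolation=cv2.INTER_CUBIC)
cv2.imwrite('pics/m6.png',o)
E
```

```text
0.09480706903900453 223.9648427119438 [0.5077611  0.10918334 0.34522871] [ 0.87888635 -0.8811231   0.38432076]
```

View pics/m6.png

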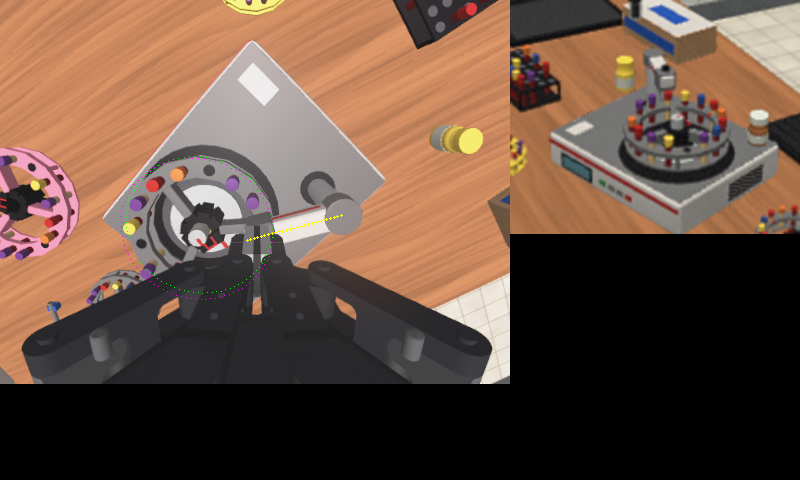

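The arm lies on the predicted stop line, from (342,215) to (247,240), with its head over the ring. The carousel is still down, the bystanders are in place, and the gripper is clear.

```bash
python3 -c "
from cell import *
print(hand_in())"
```

```text
the job is handed in; nothing more can be done
None
```

The carousel is keyed and home on the flange, the sampling arm is swung in to its stop over it, the things around it showed no sign of being moved, and the job was handed in after about 19 s of the 64 s; no verdict came back.

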